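Slide a drill-jig cover onto its hidden locating pin and hold it pressed

ROBOT

A 6-joint arm with a two-finger parallel gripper is mounted at the origin on the work surface. World frame = base frame: x ahead of the robot, y to its left, z up, the work surface at z = 0. Lengths are in m, angles in rad, forces in N, time in s.
With the tool pointing down it reaches from about 0.3 to 0.775 m from the base axis. Payload 14.6 kg.
Tool frame: the origin (TCP) lies at the very end of the fingers, on their centre line; the grasp point (between the pads) lies 19 mm behind it; y points along the fingers, z is the direction in which the jaws open and shut, and the axes are right-handed (so a half turn about y gives the same grasp; the last joint's range is limited). The gripper opens to 94 mm and grips with 3 to 60 N. Pads are 16 mm wide; open, the fingers measure 119 mm over their backs; the gripper's body (75 mm by 177 mm) begins 78 mm behind the grasp point.
Start: joints at [1.117, 0.3, 1.521, -0, 1.321, -0.067], TCP at [0.207, 0.509, 0.205] pointing down, gripper open.
Joint ranges: [-3.03, 3.03], [-0.79, 2.21], [0.23, 2.52], [-1.04, 4.18], [0, 3.07], [-2.55, 2.55]. Speed limits (rad/s): [2.22, 2.22, 2.57, 3.14, 3.14, 3.14].

INTERFACE

Orientations are given as [roll, pitch, yaw] about the fixed x, y, z axes, in that order (R = Rz(yaw) Ry(pitch) Rx(roll)).
In Python, from station import get_obs, camera, hand_in, masks_of gives the robot as it stands.
- The arm moves only by the shell command python3 -m jog 'ROWS' [FORCE]. ROWS is text: rows parted by semicolons, each of 7 numbers parted by spaces: the shift along the world's x, y, z in mm, then the turn, a rotation vector about the world's x, y, z in degrees, then the closure, from 0 (fully open) to 1 (shut). A call has 1 to 10 rows; each row is the pose to reach, as a shift and turn from the pose measured when the call began; what a row does not reach only later rows make up. A row lasts 1/12 s, in which the tool goes at most 41.7 mm and 7.16 degrees, less where a joint would pass 70% of its speed; a pose out of reach is approached as far as the arm can. A call with a gripper value outside its range is refused whole. The fingers move at their own pace and stop on an object; FORCE is the grip in N (left out, the last holds). Time passes only in rows, so rows that repeat a pose let the fingers close. It gives the time, the measured TCP pose, the force and the opening at its end, in the units of the state.
- get_obs(): the state, without advancing time (a new reading comes with each control period).
- camera(name): name is "side" or "top"; returns a dict with "img" (400x640x3 uint8, red, green, blue), "range_z" (400x640 float32, m along the optical axis (not along the pixel's ray), 0 where there is no reading), "fx", "fy", "cx", "cy" (pixels), "k1" (the pictures are not rectified: a ray, as slopes to the right and down, at radius r is drawn at 1 + k1 r^2 times it, then the intrinsics apply), "rvec" (rotation vector, rad) and "tvec" (3), from world to camera coordinates, as OpenCV has them. Camera axes: x right, y down, z forward; pixel columns grow to the right and rows downward; lengths in m; the calibration is good to about 2 mm. A picture is of the moment at which its call begins.
- hand_in(): hands the job in, once; it reports no verdict.
Trained networks look in the newest picture that a camera, given by its name, has taken for a name from the list of things; names that differ only in an ending like _2 or _b are one class to them, and where a whole thing is asked for, a point or a joint stands for the part that bears it (a point fixed in the world has none). Each returns a list of dicts, best first, with "conf" (0 to 1); they miss things now and then, are a little off and sometimes report something else, mostly with a low value. They report only what shows in the picture. A call takes as long as a camera call. They do not tell look-alikes from the thing itself.
- masks_of(thing, camera): "mask" (400x640 bool, what is visible of it) and "extent" ([left, top, right, bottom] in pixels, round what is visible of it).
The state is a dict: "time_s": time; "qpos": joint angles; "joint_vel": joint speeds; "tau": joint torques, N m; "ee_pos": TCP position; "eef_rot": TCP orientation; "force": force on the tool from outside, world axes, zero at the start; "moment": the same for the moment, N m; "grip_width": finger opening in m.
Only numpy, scipy, OpenCV 4.12 (cv2) and the standard library are available. Lean on these libraries where they do the work, as an engineer would, in place of code of your own. Each camera call takes 0.05 s, during which the arm holds its last target.

TASK

Pick up the loose jig cover by its red handle and set it down on the landing between the blue guide walls, lengthwise, with its middle at the yellow marks. Without lifting it again, slide it slowly along the channel away from the landing until it drops over the locating pin hidden underneath it, then press it fully down against the spring pads. Finish while still gripping the handle and pressing the cover fully down, ready for drilling, and leave the oil bottle, drill chuck and screwdriver alone.

Things in the scene. Friction and masses are not known exactly. Their poses are not given: they have to be found in the camera images.
- fixture: Jig bed fixed to the bench: dark steel slab 225 x 108 x 10 mm, two blue guide walls along its x axis, 10 mm thick, 86 mm apart inside, tops 42 mm above the bench, ends open. Origin on the bench surface on the channel's centre line; slab from x = -133 to +92 mm. x runs along the channel in the sliding direction (landing to pin), y across, z up. See entry and pin_zone for what is inside.
- entry (a point): On the centre line between the yellow marks on the wall tops, at landing height, 52 mm before the fixture's origin; axes as the fixture's. The centre of the cover's underside goes here. The landing is an oiled aluminium block (friction about 0.15), top 32 mm above the bench; from 118 to 48 mm before the pin, with a tongue at each side (y 29 to 42 mm) on to 30 mm before the pin.
- pin_zone (a point): Middle of the pin's possible places: on the centre line, fixture x = 0, 31 mm up. The steel pin, its landing and pads are set together up to 12 mm either way along x (not told). Pin 16 mm diameter, tapering in its top 5 mm to 9 mm at the tip, 31 mm above the bench. The cover slides over the tip, hiding it, and drops 8 mm onto the pads when its centre is within about 3 mm of the pin.
- cover: Loose aluminium plate 90 (x) x 80 (y) x 19 mm (z), its four corners cut away (18 by 16 mm) and the lower end edges bevelled, four dark bushes and a red bar handle on top, about 0.36 kg (+-20 %). Origin at the centre of its underside, x along its length and the handle, z up. Centred in the underside: a blind square hole, 19 by 19 mm, 15 mm deep, for the pin. Same either way round (half turn about z).
- cover_handle (a point): Centre of the red handle, 44 mm above the middle of the cover's underside; axes as the cover's. Solid bar 50 mm long (x), 24 mm wide (y), from 19 to 69 mm above the underside. Grip it across its width. Its height over the bench is 76 mm with the cover on the landing, 68 mm dropped on the pin, 62 mm pressed fully down.
- pad (a joint): Downward travel of the two orange spring pads beside the pin, tops 24 mm above the bench when up: 0 when up, 0.006 m when the cover is pressed down onto the stop shoulders. The springs push with 5 N at 0 and 11 N at 0.006; they carry the cover's weight without moving.
- oil_mid (a point): Centre of a yellow oil bottle, 52 mm diameter, 110 mm high, standing on the bench. Leave alone.
- chuck_mid (a point): Half-way up a steel drill chuck, 54 mm diameter, 56 mm high, standing on the bench. Leave alone.
- driver_grip (a point): Handle of a yellow screwdriver lying on the bench. Leave alone.
Not all that is in view belongs to the job. There is more than one size of the fixture; the job needs the middle-sized.

How it is judged:
On the way, in this order (a step that is already met when the one before it is completed fails the run):
1. the cover is set on the landing between the guide walls, its middle near the yellow marks (x of cover_handle in the frame of fixture between -0.085 and -0.038 m and z of cover_handle in the frame of fixture between 0.0725 and 0.078 m and y of cover_handle in the frame of fixture between -0.007 and 0.007 m and angle between the x axis of cover and the x axis of fixture, either way round below 0.15 rad and angle between cover's own z axis and vertical below 0.1 rad), for 0.15 s.
2. the cover slides along the channel at landing height, not lifted (x of cover_handle in the frame of fixture between -0.031 and -0.016 m and z of cover_handle in the frame of fixture between 0.07 and 0.0795 m and y of cover_handle in the frame of fixture between -0.007 and 0.007 m and angle between the x axis of cover and the x axis of fixture, either way round below 0.15 rad and angle between cover's own z axis and vertical below 0.1 rad), for 0.04 s.
At the end, for the whole second after the job is handed in: the cover lies level (within 0.06 rad) in the channel on the pin, its handle centre 59 to 64.5 mm above the bench and within 16 mm along and 6 mm across of the fixture's origin, the spring pads pressed down more than 4.5 mm, the cover still and the fingers still holding it (contact above 2 N) (x of cover_handle in the frame of fixture between -0.016 and 0.016 m and z of cover_handle in the frame of fixture between 0.059 and 0.0645 m and angle between cover's own z axis and vertical below 0.06 rad and y of cover_handle in the frame of fixture between -0.006 and 0.006 m and value of joint pad above 0.0045 m and contact force between the fingers and cover above 2 N and linear speed of cover below 0.02 m/s); the arm keeps its last pose, push and grip.
It fails at once if the oil bottle is disturbed (moved more than 25 mm) (distance of oil_mid from where it was at the start of the episode above 0.025 m).
It fails at once if the drill chuck is disturbed (moved more than 25 mm) (distance of chuck_mid from where it was at the start of the episode above 0.025 m).
It fails at once if the screwdriver is disturbed (moved more than 25 mm) (distance of driver_grip from where it was at the start of the episode above 0.025 m).
It also fails if it takes over 64 s, if anything falls off the work surface, if the arm or the gripper's body presses on something with over 40 N, if the wrist force passes 120 N, or if a joint passes its speed limit or range.

## Working session

There is one attempt and no reset: what is moved stays moved. The work goes in short steps, Python scripts to look and compute and a shell command to move; the robot and the scene stay as the last step left them, time stands still between calls to the robot, and variables do not carry over. Pictures are saved under pics/ and viewed, and the job is handed in when it is done.

```bash
mkdir -p pics; python3 - <<'E'
from station import *
import cv2,numpy as np
o=get_obs();print(o)
for n in("top","side"):
    c=camera(n);cv2.imwrite(f"pics/{n}0.png",c["img"][:,:,::-1]);np.savez(f"{n}0.npz",**c)
    print(n,[c[k] for k in("fx","fy","cx","cy","k1","rvec","tvec")])
    for t in("fixture","cover","oil_mid","chuck_mid","driver_grip"):
        print(t,[(round(m["conf"],2),[int(v) for v in m["extent"]]) for m in masks_of(t,n)])
E
```

```text
{'time_s': 0.0, 'qpos': array([ 1.11739559e+00,  3.00432941e-01,  1.52157572e+00,  2.32564091e-05,
        1.32073362e+00, -6.65837532e-02]), 'joint_vel': array([ 4.79980359e-04,  8.08704189e-06,  6.96321151e-04, -1.67883891e-03,
        6.15780487e-04,  4.48406256e-05]), 'tau': array([-1.97250342e-04, -5.31815171e+01, -3.52735591e+01,  7.08271447e-02,
        2.44565407e-02, -3.11419490e-05]), 'ee_pos': array([0.20735407, 0.50912523, 0.20490954]), 'eef_rot': array([-1.57194191e+00,  9.89663184e-05, -3.86822805e-01]), 'force': array([ 0.40300348,  0.14284901, -0.31890843]), 'moment': array([-0.03037221,  0.00319909, -0.00120457]), 'grip_width': 0.09410358944075868}
top [390.7079138990531, 390.7079138990531, 320.6088392095113, 190.91132436462408, 0.03079424586993674, array([ 2.13279281, -2.1124067 ,  0.21504672]), array([-0.00173707,  0.57720776,  1.18114614])]
fixture [(0.93, [427, 153, 456, 202]), (0.8, [362, 180, 398, 253]), (0.68, [435, 230, 495, 335])]
cover [(0.9, [257, 193, 288, 224])]
oil_mid [(0.63, [166, 225, 192, 243])]
chuck_mid [(0.69, [259, 130, 272, 145]), (0.46, [359, 182, 397, 253])]
driver_grip [(0.6, [335, 111, 339, 140])]
side [409.26980865431125, 409.26980865431125, 318.3228061660812, 200.24885871347809, 0.022916584535312052, array([ 0.14907118, -2.83184864,  1.20280992]), array([0.56493284, 0.0955688 , 1.44681041])]
fixture [(0.85, [312, 166, 371, 195]), (0.76, [357, 125, 429, 158])]
cover [(0.56, [244, 197, 292, 205])]
oil_mid [(0.76, [344, 308, 356, 342])]
chuck_mid [(0.71, [246, 243, 264, 256])]
driver_grip [(0.58, [238, 195, 270, 207])]
```

```bash
python3 - <<'E'
import cv2
for n,(a,b,c,d) in {"top":(100,350,140,520),"side":(100,360,200,480)}.items():
    i=cv2.imread(f"pics/{n}0.png")[a:b,c:d]
    cv2.imwrite(f"pics/{n}0c.png",cv2.resize(i,None,fx=2.1,fy=2.1,interpolation=cv2.INTER_CUBIC))
E
```

```text
(no output)
```

View pics/top0c.png

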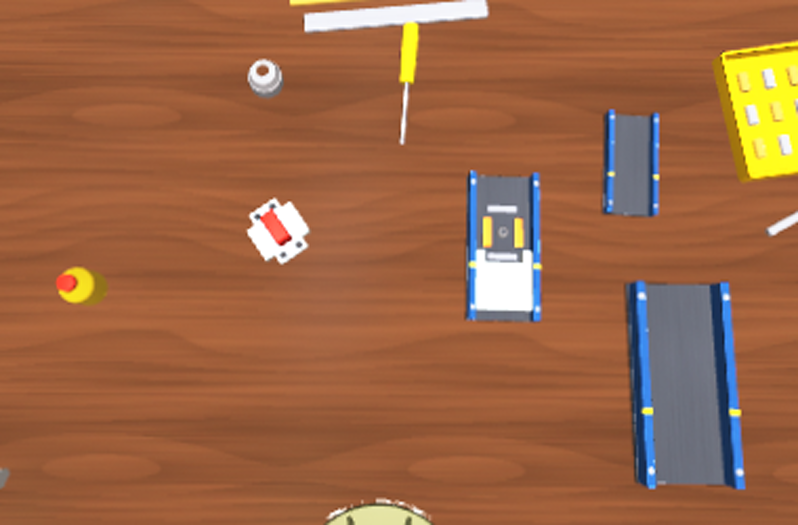

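View pics/side0c.png

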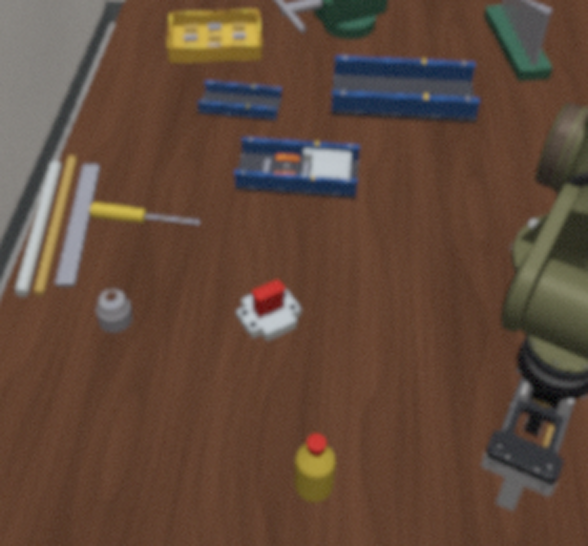

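View pics/side0.png

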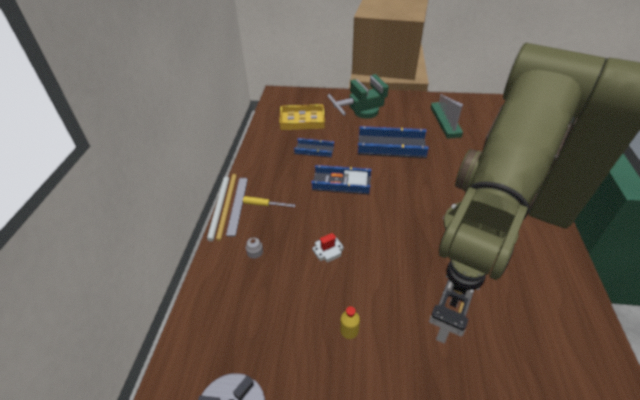

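The middle-sized fixture is at top px (380,216), with the landing towards the robot and the pin away from it. The cover, with its red handle, is at top px (272,209). The bottle is at (178,235), the chuck at (266,137) and the screwdriver at (334,125). Next I'll turn these into positions.

```bash
cat > h.py <<'E'
import cv2,numpy as np
def cloud(c):
    h,w=c["range_z"].shape
    u,v=np.meshgrid(np.arange(w),np.arange(h))
    xd=(u-c["cx"])/c["fx"];yd=(v-c["cy"])/c["fy"];x,y=xd.copy(),yd.copy()
    for _ in range(10):
        s=1+c["k1"]*(x*x+y*y);x,y=xd/s,yd/s
    z=c["range_z"];P=np.stack([x*z,y*z,z],-1)
    R=cv2.Rodrigues(np.array(c["rvec"]))[0]
    return (P-np.array(c["tvec"]))@R, z>0
def hsv(c): return cv2.cvtColor(c["img"],cv2.COLOR_RGB2HSV)
def rect(p):
    r=cv2.minAreaRect((p[:,:2]*1000).astype(np.float32));return np.round(r[0],1),np.round(r[1],1),round(r[2],1)
E
cat > look.py <<'E'
from h import *
import sys
def ana(n,c):
    P,ok=cloud(c);H=hsv(c);h,s,v=H[...,0],H[...,1],H[...,2]
    def reg(x0,x1,y0,y1): return ok&(P[...,0]>x0)&(P[...,0]<x1)&(P[...,1]>y0)&(P[...,1]<y1)
    red=((h<6)|(h>174))&(s>170)&(v>90)
    blue=(h>100)&(h<125)&(s>140)
    yel=(h>20)&(h<32)&(s>150)&(v>150)
    white=(s<50)&(v>180)
    return P,ok,red,blue,yel,white,reg
if __name__=="__main__":
  for n in("top","side"):
    c=dict(np.load(f"{n}0.npz"))
    P,ok,red,blue,yel,white,reg=ana(n,c)
    # regional centres
    for nm,m in(("red",red),("blue",blue),("yel",yel),("white",white)):
        k,l,st,ce=cv2.connectedComponentsWithStats((m&ok).astype(np.uint8))
        for i in range(1,k):
            if st[i,4]<(4 if nm=="yel" else 12):continue
            p=P[l==i];
            if abs(p[:,1].mean())>.6 or not .2<p[:,0].mean()<.9: continue
            print(n,nm,st[i,:].tolist(),"mean",np.round(p.mean(0)*1000,1),"z",np.round(np.percentile(p[:,2],[5,50,95])*1000),rect(p))
E
python3 look.py
```

```text
top red [264, 200, 15, 17, 68] mean [521.8 159.8  63.2] z [35. 67. 71.] (array([521.1, 159.8]), array([46.4, 19.8]), 36.1)
top red [167, 231, 9, 7, 54] mean [433.3 445.  104.7] z [ 98. 109. 112.] (array([436.8, 464.6]), array([68.8, 19.2]), 80.3)
top blue [429, 152, 4, 30, 83] mean [ 666.7 -354.5   28.2] z [24. 28. 33.] (array([ 667.8, -355. ]), array([16.2, 96.9]), 80.9)
top blue [450, 154, 3, 29, 80] mean [ 662.  -424.4   23.4] z [14. 25. 31.] (array([ 664.4, -425. ]), array([ 5.2, 94.8]), 86.3)
top blue [363, 182, 4, 42, 146] mean [ 540.4 -136.6   39.8] z [34. 40. 45.] (array([ 544.5, -137.1]), array([ 10.3, 133.1]), 88.8)
top blue [393, 183, 4, 42, 142] mean [ 540.6 -232.1   40.4] z [36. 41. 44.] (array([ 543. , -232.8]), array([ 10.7, 133.3]), 88.8)
top blue [428, 184, 4, 12, 39] mean [ 592.9 -351.2   24.1] z [ 7. 28. 32.] (array([ 591.2, -354.3]), array([14.3, 36.6]), 88.7)
top blue [449, 185, 4, 18, 50] mean [ 579.2 -419.3   22.6] z [ 8. 24. 31.] (array([ 581.4, -419.9]), array([ 5.8, 55. ]), 86.5)
top blue [363, 228, 3, 17, 49] mean [ 438.6 -133.7   40.9] z [38. 40. 45.] (arr
[... 3436 characters left out ...]
3. 35. 45.] (array([ 549.3, -230.9]), array([ 15.3, 108.6]), 89.6)
side blue [313, 182, 56, 10, 260] mean [ 503.6 -134.4   30.6] z [18. 30. 43.] (array([ 499.6, -133.6]), array([ 16.3, 211.2]), 86.4)
side yel [244, 196, 25, 8, 128] mean [809.7 -42.4  20.5] z [ 0. 22. 28.] (array([811.5, -54.8]), array([95.9, 55.2]), 0.3)
side yel [342, 314, 17, 13, 152] mean [429.1 454.3  79.1] z [71. 78. 88.] (array([429.1, 452. ]), array([43.8, 30. ]), 5.3)
side white [347, 172, 19, 13, 202] mean [ 438.1 -190.6   32.9] z [29. 33. 37.] (array([ 437., -189.]), array([70., 86.]), 10.2)
side white [316, 241, 24, 17, 156] mean [514.5 171.8  19.2] z [16. 19. 23.] (array([519.1, 166.4]), array([76.3, 66.3]), 9.8)
```

```bash
python3 - <<'E'
from look import *
c=dict(np.load("top0.npz"));P,ok,red,blue,yel,white,reg=ana("top",c)
# walls
q=[]
for y0,y1 in((-150,-125),(-245,-220)):
    m=blue&reg(.3,.7,y0/1e3,y1/1e3)&(P[...,2]>.03)
    p=P[m]*1000;a=np.polyfit(p[:,0],p[:,1],1);print("wall yaw",np.degrees(np.arctan(a[0])),"y@430,520",np.polyval(a,[430,520]),"x ext",np.percentile(p[:,0],[0,1,99,100]))
for (u0,u1) in((361,369),(391,399)):
    for v in range(222,231):
        print(v,[tuple(c["img"][v,u]) .__repr__().replace("np.uint8","") for u in range(u0,u1) if c["img"][v,u,0]>120 and c["img"][v,u,2]<120], [np.round(P[v,u]*1000).tolist() for u in range(u0,u1) if c["img"][v,u,0]>120 and c["img"][v,u,2]<120])
h=P[...,2]
m=reg(.47,.6,-.2,-.17)&(h>.015)
print(np.round(P[203:220,379]*1000).tolist())
m=red&reg(.45,.6,.1,.22)&(h>.06);print(rect(P[m]),P[m].mean(0),m.sum())
p=P[m][:,:2];w,V=np.linalg.eigh(np.cov(p.T));print(np.degrees(np.arctan2(V[1,1],V[0,1])))
c=dict(np.load("side0.npz"));P,ok,red,blue,yel,white,reg=ana("side",c)
m=red&reg(.45,.6,.1,.22)&(P[...,2]>.062);print("side",rect(P[m]),P[m].mean(0),m.sum())
m=yel&reg(.3,.65,-.25,-.12);print(np.round(P[m]*1000))
i=cv2.imread("pics/top0.png")[170:262,345:415];cv2.imwrite("pics/fx.png",cv2.resize(i,None,fx=6,fy=6,interpolation=cv2.INTER_NEAREST))
E
```

```text
wall yaw -1.379660118262497 y@430,520 [-133.92617572 -136.09375973] x ext [391.14361298 391.61589476 609.36779337 611.06502596]
wall yaw -0.935056191269111 y@430,520 [-230.34479367 -231.81370691] x ext [388.93136458 389.37093059 606.12530937 609.53671395]
222 ['((130), (81), (53))'] [[486.0, -129.0, -0.0]]
223 ['((130), (80), (53))'] [[482.0, -129.0, 4.0]]
224 ['((128), (79), (52))'] [[480.0, -129.0, 0.0]]
225 ['((129), (79), (52))', '((184), (191), (99))'] [[476.0, -129.0, 4.0], [472.0, -131.0, 45.0]]
226 ['((128), (78), (52))', '((175), (187), (113))'] [[473.0, -129.0, -2.0], [469.0, -131.0, 42.0]]
227 ['((126), (77), (51))'] [[470.0, -129.0, 2.0]]
228 ['((128), (79), (53))'] [[467.0, -130.0, -5.0]]
229 ['((127), (78), (51))'] [[464.0, -129.0, -2.0]]
230 ['((125), (77), (51))'] [[460.0, -129.0, -1.0]]
222 ['((158), (93), (57))'] [[488.0, -251.0, -3.0]]
223 ['((156), (93), (57))'] [[484.0, -250.0, -1.0]]
224 ['((155), (92), (56))'] [[481.0, -250.0, -2.0]]
225 ['((165), (135), (116))', '((156), (93), (56))'] [[478.0, -247.0, -2.0], [478.0, -250.0, -3.0]]
226 ['((234), (209), (81))', 
[... 259 characters left out ...]
0.0, -4.0]]
229 ['((156), (90), (55))'] [[464.0, -249.0, 2.0]]
230 ['((149), (87), (53))'] [[461.0, -249.0, 2.0]]
[[548.0, -188.0, 9.0], [545.0, -188.0, 6.0], [542.0, -188.0, 9.0], [538.0, -187.0, 12.0], [535.0, -188.0, 8.0], [532.0, -188.0, 8.0], [528.0, -187.0, 12.0], [525.0, -188.0, 7.0], [519.0, -185.0, 27.0], [517.0, -186.0, 20.0], [515.0, -187.0, 11.0], [512.0, -188.0, 5.0], [510.0, -188.0, 3.0], [506.0, -187.0, 7.0], [502.0, -187.0, 7.0], [499.0, -187.0, 7.0], [495.0, -187.0, 10.0]]
(array([521.1, 159.8]), array([46.4, 19.8]), 36.1) [0.52584674 0.16258148 0.06765454] 56
-138.69465290766288
side (array([519.6, 159.6]), array([47.8, 25.5]), 36.3) [0.51939039 0.16192206 0.06816522] 89
[]
```

View pics/fx.png

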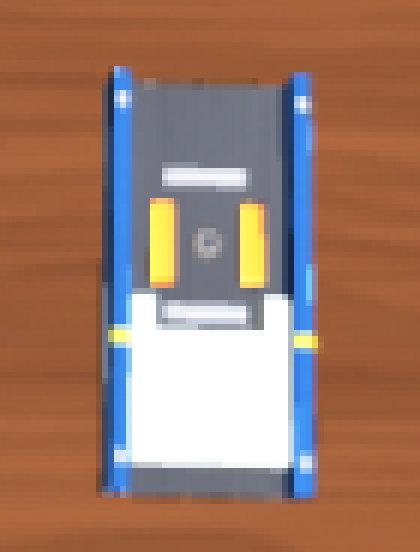

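Measured so far:
- **Cover:** (520.5, 160), yaw about 36°.
- **Fixture:** origin about (520.5, -184.5), yaw about -1.2°.
- **Pin:** x about 522, estimated from the pads.

I'll move above the cover next.

```bash
python3 -m jog '31 -35 0 0 0 6 0; 62 -70 0 0 0 12 0; 93 -104 0 0 0 18 0; 124 -139 0 0 0 24 0; 155 -174 0 0 0 30 0; 186 -208 0 0 0 36 0; 217 -243 0 0 0 42 0; 248 -277 0 0 0 48 0; 280 -312 0 0 0 54 0; 313 -349 0 0 0 58.2 0'; python3 -m jog '0 0 0 0 0 0 0; 0 0 0 0 0 0 0'; python3 - <<'E'
from station import *
o=get_obs();print(o['time_s'],o['ee_pos'],o['eef_rot'],o['qpos'])
E
```

```text
time_s: 1.43
ee_pos: [0.4791, 0.2059, 0.2057]
eef_rot: [-1.571, -0.0, 0.635]
force: [-0.2, 1.1, 0.6]
grip_width: 0.0941
time_s: 1.6
ee_pos: [0.48, 0.2043, 0.2055]
eef_rot: [-1.571, -0.0, 0.632]
force: [-0.7, 0.3, -0.4]
grip_width: 0.0941
1.6 [0.48001579 0.20431425 0.20546468] [-1.57080076e+00 -1.67680951e-04  6.31635244e-01] [ 3.32175250e-01  2.36735423e-01  1.60094252e+00  4.68971083e-05
  1.30375318e+00 -1.87026869e+00]
```

```bash
python3 -m jog '20 -22 -20 0 0 0 0; 40.5 -44.5 -50 0 0 0 0; 40.5 -44.5 -90 0 0 0 0; 40.5 -44.5 -100 0 0 0 0; 40.5 -44.5 -100 0 0 0 0; 40.5 -44.5 -100 0 0 0 0'; python3 - <<'E'
from station import *
import cv2,numpy as np
for n in("top","side"):
    c=camera(n);np.savez(f"{n}1.npz",**c)
    a=c["img"][170:250,225:325] if n=="top" else c["img"][180:280,270:390]
    cv2.imwrite(f"pics/{n}1.png",cv2.resize(a[:,:,::-1],None,fx=5,fy=5,interpolation=cv2.INTER_CUBIC))
E
```

```text
time_s: 2.1
ee_pos: [0.5203, 0.1611, 0.1068]
eef_rot: [-1.571, -0.001, 0.633]
force: [0.7, 0.2, 0.7]
grip_width: 0.0941
```

View pics/side1.png

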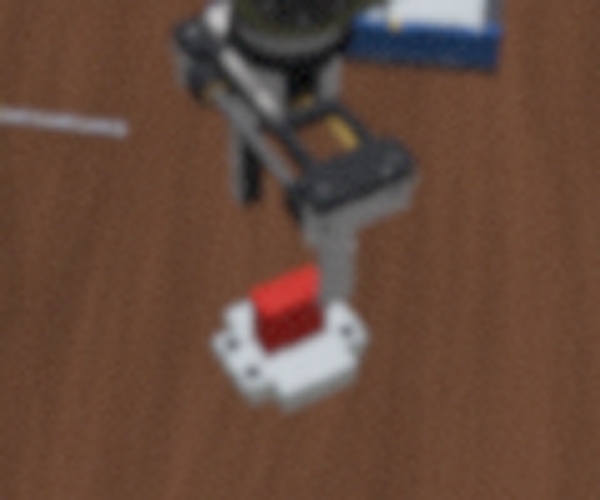

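The fingers straddle the handle (side px about 328,241). I'll descend and grip.

```bash
python3 -m jog '0 -1 -20 0 0 0 0; 0 -1 -40 0 0 0 0; 0 -1 -60 0 0 0 0; 0 -1 -74 0 0 0 0; 0 -1 -78 0 0 0 0; 0 -1 -78 0 0 0 0; 0 -1 -78 0 0 0 0'; python3 -m jog '0 0 0 0 0 0 1; 0 0 0 0 0 0 1; 0 0 0 0 0 0 1; 0 0 0 0 0 0 1; 0 0 0 0 0 0 1; 0 0 0 0 0 0 1; 0 0 0 0 0 0 1; 0 0 0 0 0 0 1' 50
```

```text
time_s: 2.78
ee_pos: [0.5218, 0.1605, 0.0315]
eef_rot: [-1.573, -0.005, 0.633]
force: [0.6, 0.4, -0.4]
grip_width: 0.0942
time_s: 3.45
ee_pos: [0.5218, 0.1605, 0.0315]
eef_rot: [-1.573, -0.005, 0.633]
force: [0.2, -0.2, -0.7]
grip_width: 0.0442
```

```bash
python3 -m jog '0 0 0 0 0 0 1; 0 0 0 0 0 0 1; 0 0 0 0 0 0 1; 0 0 0 0 0 0 1; 0 0 0 0 0 0 1; 0 0 0 0 0 0 1'; python3 -m jog '0 0 10 0 0 0 1; 0 0 30 0 0 0 1; 0 0 60 0 0 0 1; 0 0 90 0 0 0 1; 0 0 105 0 0 0 1; 0 0 105 0 0 0 1;0 0 105 0 0 0 1;0 0 105 0 0 0 1'
```

```text
time_s: 3.95
ee_pos: [0.5218, 0.1605, 0.0316]
eef_rot: [-1.573, -0.005, 0.633]
force: [-0.2, 0.5, 0.1]
grip_width: 0.0232
time_s: 4.62
ee_pos: [0.5211, 0.1603, 0.1352]
eef_rot: [-1.572, -0.003, 0.633]
force: [0.3, -0.5, -3.0]
grip_width: 0.024
```

```bash
python3 -m jog '-5 -34 0 0 0 -4 1; -10 -68 0 0 0 -8 1; -16 -103 0 0 0 -12 1; -21 -137 0 0 0 -16 1; -26 -172 0 0 0 -20 1; -32 -206 0 0 0 -24 1; -37 -241 0 0 0 -28 1; -42 -275 0 0 0 -32 1; -48 -310 0 0 0 -36 1; -52.5 -343.7 0 0 0 -37.5 1'; python3 -m jog '0 0 0 0 0 0 1; 0 0 0 0 0 0 1'; python3 - <<'E'
from station import *
o=get_obs();print(o['time_s'],o['ee_pos']*1000,o['eef_rot']*57.2958,o['qpos'])
E
```

```text
time_s: 5.45
ee_pos: [0.4672, -0.1848, 0.1336]
eef_rot: [-1.571, -0.001, -0.026]
force: [0.0, 0.1, -3.5]
grip_width: 0.0234
time_s: 5.62
ee_pos: [0.466, -0.1858, 0.1318]
eef_rot: [-1.569, 0.002, -0.029]
force: [0.2, 0.9, -4.2]
grip_width: 0.0236
5.6167 [ 466.00856681 -185.81718507  131.818346  ] [-89.92401429   0.13653568  -1.6449372 ] [-4.52563847e-01  2.70969900e-01  1.73945762e+00  2.53060000e-04
  1.13388294e+00 -1.99475643e+00]
```

```bash
python3 -m jog '1 2 -10 0 0 0 1; 2 2.2 -30 0 0 0.4 1; 2 2.2 -40 0 0 0.4 1; 2 2.2 -40 0 0 0.4 1; 2 2.2 -40 0 0 0.4 1; 2 2.2 -40 0 0 0.4 1'; python3 - <<'E'
from station import *
from look import *
o=get_obs();print(o['ee_pos']*1000,o['eef_rot']*57.2958)
for n in("top","side"):
    c=camera(n);np.savez(f"{n}2.npz",**c)
    a=c["img"][170:260,330:430] if n=="top" else c["img"][130:230,280:400]
    cv2.imwrite(f"pics/{n}2.png",cv2.resize(a[:,:,::-1],None,fx=6,fy=6,interpolation=cv2.INTER_CUBIC))
    P,ok,red,blue,yel,white,reg=ana(n,c)
    m=white&reg(.35,.56,-.24,-.12)&(P[...,2]>.05)&(P[...,2]<.09);print(n,"white",m.sum(),rect(P[m]) if m.sum()>9 else "", np.percentile(P[m][:,2],[10,50,90]))
    m=red&reg(.35,.56,-.24,-.12)&(P[...,2]>.05);print(n,"red",m.sum(),rect(P[m]) if m.sum()>9 else "",P[m].mean(0),P[m].min(0),P[m].max(0))
E
```

```text
time_s: 6.12
ee_pos: [0.4684, -0.1833, 0.0923]
eef_rot: [-1.57, 0.002, -0.021]
force: [-0.5, 0.1, -3.4]
grip_width: 0.024
[ 468.38238378 -183.27948087   92.26997333] [-89.93408667   0.11158055  -1.20550466]
top white 15 (array([ 486.6, -148.3]), array([ 6.4, 18.8]), 89.0) [0.07656355 0.07958684 0.08073444]<stdin>:10: RuntimeWarning: Mean of empty slice.
  ret = um.true_divide(
Traceback (most recent call last):
ValueError: zero-size array to reduction operation minimum which has no identity
```

View pics/top2.png

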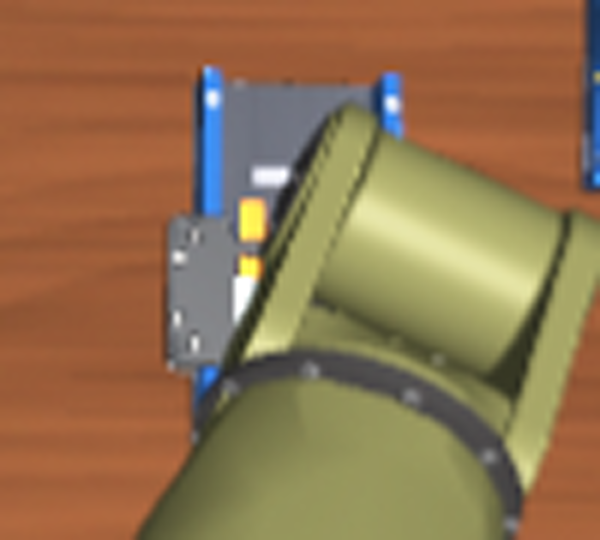

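The arm hides the cover in the top view, so I'll use the side camera.

```bash
cat > side.py <<'E'
from station import *
from look import *
import sys
k=sys.argv[1]
o=get_obs();print(o['time_s'],o['ee_pos']*1000,o['eef_rot']*57.2958,o['force'],o['grip_width'])
c=camera("side");np.savez(f"side{k}.npz",**c)
a=c["img"][130:230,280:400]
cv2.imwrite(f"pics/side{k}.png",cv2.resize(a[:,:,::-1],None,fx=6,fy=6,interpolation=cv2.INTER_CUBIC))
P,ok,red,blue,yel,white,reg=ana("side",c)
for nm,m in(("white",white&reg(.35,.6,-.24,-.12)&(P[...,2]>.028)),("red",red&reg(.35,.6,-.24,-.12)&(P[...,2]>.03))):
    if m.sum()>5: print(nm,m.sum(),rect(P[m]),*[np.round(np.percentile(P[m]*1000,q,axis=0)) for q in(2,50,98)])
E
python3 side.py 2
```

```text
6.1667 [ 468.4617787  -183.44764348   92.52580972] [-8.99471823e+01  7.99363555e-02 -1.21697584e+00] [-0.91364525  0.67765671 -2.88318447] 0.02371815700734525
white 225 (array([ 449.2, -177.2]), array([108.9,  70.3]), 17.0) [ 406. -215.   29.] [ 443. -170.   37.] [ 504. -146.   85.]
red 14 (array([ 465.4, -173.5]), array([41. ,  6.6]), 0.7) [ 446. -176.  102.] [ 452. -173.  122.] [ 486. -170.  130.]
```

View pics/side2.png

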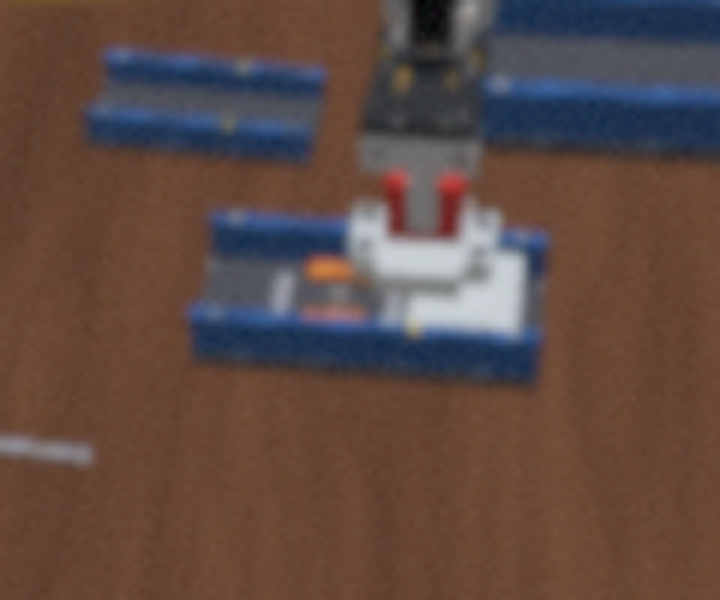

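The red handle shows either side of the finger, with its middle at x about 466, and the cover is square to the channel. The underside is 31.6 mm below the TCP, so it should touch the landing at TCP z about 63.6. I'll lower it gently.

```bash
python3 -m jog '0 0 -8 0 0 0 1; 0 0 -15 0 0 0 1; 0 0 -18 0 0 0 1; 0 0 -21 0 0 0 1; 0 0 -23 0 0 0 1; 0 0 -24 0 0 0 1; 0 0 -24 0 0 0 1'; python3 -m jog '0 0 -1 0 0 0 1; 0 0 -2 0 0 0 1; 0 0 -3 0 0 0 1; 0 0 -3.5 0 0 0 1; 0 0 -3.5 0 0 0 1'; python3 side.py 3
```

```text
time_s: 6.8
ee_pos: [0.4684, -0.1836, 0.0684]
eef_rot: [-1.57, 0.001, -0.021]
force: [-0.6, -0.1, -3.0]
grip_width: 0.0235
time_s: 7.22
ee_pos: [0.4683, -0.1835, 0.0648]
eef_rot: [-1.57, 0.002, -0.021]
force: [-0.1, -0.1, -3.5]
grip_width: 0.024
7.2167 [ 468.33901244 -183.54850984   64.8027737 ] [-89.94351147   0.09201895  -1.22892603] [-0.12660871 -0.09421822 -3.5444784 ] 0.024011703455436746
white 163 (array([ 449.3, -177.3]), array([109.2,  69.3]), 14.3) [ 404. -219.   29.] [ 441. -171.   52.] [ 504. -148.   58.]
red 8 (array([ 466.1, -172.6]), array([37.5,  5.3]), 1.5) [ 448. -175.   79.] [ 451. -172.   95.] [ 485. -170.  102.]
```

View pics/side3.png

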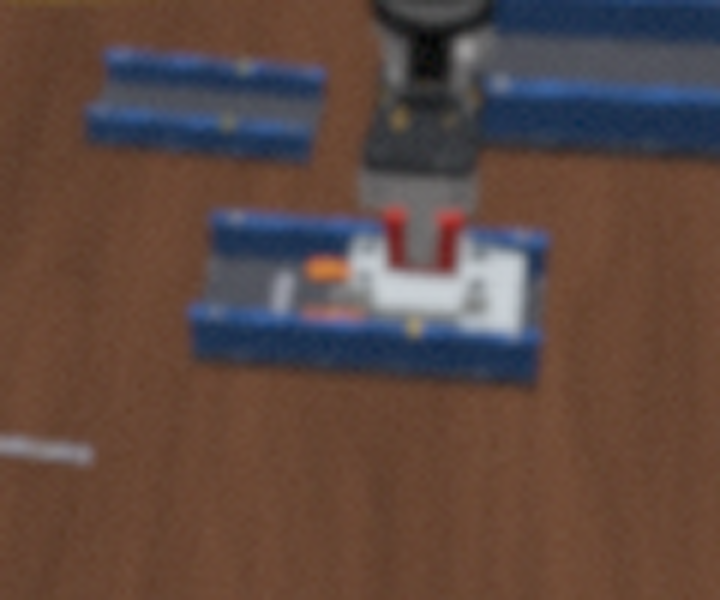

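The cover is between the walls, about 1 mm above the landing. I'll ease it down until there is contact force.

```bash
python3 -m jog '0 0 -0.5 0 0 0 1; 0 0 -1 0 0 0 1; 0 0 -1 0 0 0 1'; python3 -m jog '0 0 -0.5 0 0 0 1; 0 0 -1 0 0 0 1; 0 0 -1 0 0 0 1'; python3 -m jog '0 0 -0.5 0 0 0 1; 0 0 -0.5 0 0 0 1; 0 0 -0.5 0 0 0 1'
```

```text
time_s: 7.52
ee_pos: [0.4684, -0.1835, 0.0638]
eef_rot: [-1.57, 0.002, -0.021]
force: [-0.4, -0.9, -3.8]
grip_width: 0.0236
time_s: 7.77
ee_pos: [0.4689, -0.1838, 0.0636]
eef_rot: [-1.571, 0.0, -0.021]
force: [-1.0, 0.1, 5.3]
grip_width: 0.0238
time_s: 8.02
ee_pos: [0.4692, -0.184, 0.0635]
eef_rot: [-1.571, -0.001, -0.021]
force: [-1.5, 2.1, 5.5]
grip_width: 0.0237
```

There is contact at TCP z 63.6, as predicted, with about 9 N on the landing. I'll slide slowly with a light down push.

```bash
python3 -m jog '0 0 -0.3 0 0 0 1; 1 0 -0.3 0 0 0 1; 2.5 0 -0.3 0 0 0 1; 4 0 -0.3 0 0 0 1; 5.5 0 -0.3 0 0 0 1; 7 0 -0.3 0 0 0 1; 8.5 0 -0.3 0 0 0 1; 10 0 -0.3 0 0 0 1; 10 0 -0.3 0 0 0 1'; python3 side.py 4
```

```text
time_s: 8.77
ee_pos: [0.4795, -0.1841, 0.0635]
eef_rot: [-1.571, -0.001, -0.021]
force: [-0.5, 0.1, 5.7]
grip_width: 0.0239
8.7667 [ 479.52983239 -184.12167013   63.49861049] [-9.00320782e+01 -7.25188200e-02 -1.22024191e+00] [-0.48362025  0.05881087  5.68407739] 0.02385566585829
white 204 (array([ 453.1, -179.5]), array([122.4,  72.3]), 18.1) [ 405. -224.   29.] [ 435. -173.   48.] [ 515. -148.   56.]
red 7 (array([ 461.6, -175.2]), array([3.6, 5.1]), 41.0) [ 459. -178.   76.] [ 462. -174.   86.] [ 462. -173.   98.]
```

```bash
python3 -m jog '1 0 -0.3 0 0 0 1; 2.5 0 -0.3 0 0 0 1; 4 0 -0.3 0 0 0 1; 5.5 -0.1 -0.3 0 0 0 1; 7 -0.1 -0.3 0 0 0 1; 8.5 -0.2 -0.3 0 0 0 1; 10 -0.2 -0.3 0 0 0 1; 11.5 -0.2 -0.3 0 0 0 1; 13 -0.3 -0.3 0 0 0 1; 13 -0.3 -0.3 0 0 0 1';python3 -m jog '1 0 -0.3 0 0 0 1; 2 0 -0.3 0 0 0 1; 3 0 -0.3 0 0 0 1; 4 -0.1 -0.3 0 0 0 1; 5 -0.1 -0.3 0 0 0 1;5 -0.1 -0.3 0 0 0 1'; python3 side.py 5
```

```text
time_s: 9.65
ee_pos: [0.4927, -0.1846, 0.0634]
eef_rot: [-1.572, -0.002, -0.021]
force: [-0.4, 0.3, 6.7]
grip_width: 0.0237
time_s: 10.15
ee_pos: [0.4979, -0.1847, 0.0634]
eef_rot: [-1.572, -0.002, -0.021]
force: [-2.0, -0.0, 6.5]
grip_width: 0.0237
10.15 [ 497.87591463 -184.7391652    63.42036608] [-90.05570185  -0.10518007  -1.21975376] [-2.0029992  -0.02262142  6.5465821 ] 0.02368196521485347
white 258 (array([ 462.6, -179.3]), array([137.8,  77.4]), 19.0) [ 406. -225.   29.] [ 444. -176.   35.] [ 530. -150.   56.]
red 7 (array([ 496.2, -171.7]), array([38. ,  4.4]), 3.3) [ 477. -175.   74.] [ 481. -173.   94.] [ 511. -171.  100.]
```

View pics/side5.png

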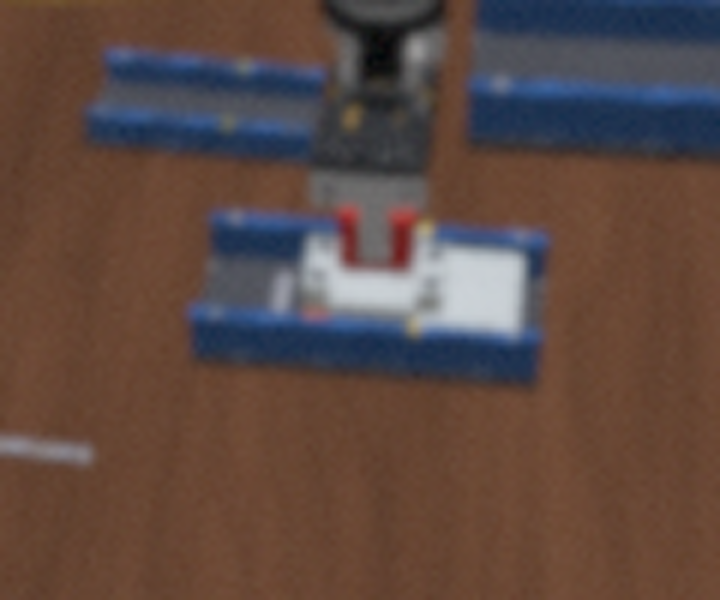

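The cover is level at landing height, about 23 mm before the origin. I'll continue in 1 mm rows and watch z.

```bash
python3 -m jog '1 0 -0.3 0 0 0 1; 2 0 -0.3 0 0 0 1; 3 0 -0.3 0 0 0 1; 4 -0.1 -0.3 0 0 0 1; 5 -0.1 -0.3 0 0 0 1;6 -0.1 -0.3 0 0 0 1;7 -0.1 -0.3 0 0 0 1;8 -0.2 -0.3 0 0 0 1;9 -0.2 -0.3 0 0 0 1;9 -0.2 -0.3 0 0 0 1'; python3 -m jog '1 0 -0.3 0 0 0 1; 2 0 -0.3 0 0 0 1; 3 0 -0.3 0 0 0 1; 4 -0.1 -0.3 0 0 0 1; 5 -0.1 -0.3 0 0 0 1;6 -0.1 -0.3 0 0 0 1;6 -0.1 -0.3 0 0 0 1'
```

```text
time_s: 11.03
ee_pos: [0.507, -0.185, 0.0634]
eef_rot: [-1.572, -0.002, -0.021]
force: [-1.7, 0.0, 6.3]
grip_width: 0.0238
time_s: 11.62
ee_pos: [0.5131, -0.1852, 0.0633]
eef_rot: [-1.572, -0.002, -0.021]
force: [-1.7, -0.3, 6.7]
grip_width: 0.0239
```

```bash
python3 -m jog '1 0 -0.7 0 0 0 1; 2 0 -0.7 0 0 0 1; 3 0 -0.7 0 0 0 1;3 0 -0.7 0 0 0 1'; python3 -m jog '1 0 -0.7 0 0 0 1; 2 0 -0.7 0 0 0 1; 2 0 -0.7 0 0 0 1'; python3 -m jog '1 0 -0.7 0 0 0 1; 2 0 -0.7 0 0 0 1; 2 0 -0.7 0 0 0 1'
```

```text
time_s: 11.95
ee_pos: [0.5162, -0.1854, 0.0632]
eef_rot: [-1.572, -0.002, -0.021]
force: [-2.9, 0.1, 9.9]
grip_width: 0.0234
time_s: 12.2
ee_pos: [0.5185, -0.1855, 0.0631]
eef_rot: [-1.573, -0.003, -0.021]
force: [-2.7, 0.6, 8.6]
grip_width: 0.0234
time_s: 12.45
ee_pos: [0.5203, -0.1854, 0.0618]
eef_rot: [-1.572, -0.002, -0.021]
force: [0.5, 0.2, -3.8]
grip_width: 0.0236
```

Support vanished at x 520.3, so the hole is at the pin. I'll lower it and watch the side forces.

```bash
python3 -m jog '0 0 -0.7 0 0 0 1; 0 0 -1.4 0 0 0 1; 0 0 -2 0 0 0 1;0 0 -2 0 0 0 1'; python3 -m jog '0 0 -1 0 0 0 1; 0 0 -2 0 0 0 1; 0 0 -2.5 0 0 0 1;0 0 -2.5 0 0 0 1'
```

```text
time_s: 12.78
ee_pos: [0.5201, -0.1853, 0.0595]
eef_rot: [-1.572, -0.001, -0.021]
force: [1.1, -0.4, -3.2]
grip_width: 0.0233
time_s: 13.12
ee_pos: [0.5205, -0.1854, 0.0571]
eef_rot: [-1.572, -0.002, -0.021]
force: [4.2, -0.6, -3.8]
grip_width: 0.0237
```

```bash
python3 -m jog '0.7 0 0 0 0 0 1; 1 0 -0.7 0 0 0 1; 1 0 -1.5 0 0 0 1;1 0 -1.5 0 0 0 1'; python3 -m jog '0 0 -1 0 0 0 1; 0 0 -2 0 0 0 1; 0 0 -2 0 0 0 1'
```

```text
time_s: 13.45
ee_pos: [0.5214, -0.1853, 0.0555]
eef_rot: [-1.572, -0.002, -0.021]
force: [-0.7, 0.4, 1.4]
grip_width: 0.0238
time_s: 13.7
ee_pos: [0.5214, -0.1853, 0.0536]
eef_rot: [-1.572, -0.002, -0.021]
force: [-1.5, 1.5, 1.9]
grip_width: 0.0233
```

The pads took contact at TCP z 55.5. I'll press on to the stops, expected at 49.6.

```bash
python3 -m jog '0 0 -1 0 0 0 1; 0 0 -2 0 0 0 1; 0 0 -3 0 0 0 1; 0 0 -3.5 0 0 0 1; 0 0 -3.5 0 0 0 1'; python3 -m jog '0 0 -0.7 0 0 0 1; 0 0 -1.2 0 0 0 1; 0 0 -1.2 0 0 0 1; 0 0 -1.2 0 0 0 1'
```

```text
time_s: 14.12
ee_pos: [0.5214, -0.1854, 0.0502]
eef_rot: [-1.572, -0.002, -0.021]
force: [-2.7, 1.7, 6.6]
grip_width: 0.0237
time_s: 14.45
ee_pos: [0.5216, -0.1854, 0.0496]
eef_rot: [-1.572, -0.003, -0.021]
force: [-4.0, 1.7, 10.0]
grip_width: 0.0234
```

```bash
python3 -m jog '0 0 -0.8 0 0 0 1; 0 0 -1.4 0 0 0 1; 0 0 -1.4 0 0 0 1; 0 0 -1.4 0 0 0 1';  python3 side.py 6
```

```text
time_s: 14.78
ee_pos: [0.522, -0.1856, 0.0495]
eef_rot: [-1.573, -0.004, -0.021]
force: [-6.4, 2.7, 18.1]
grip_width: 0.0235
14.7833 [ 522.00926691 -185.62938608   49.50129276] [-90.12171817  -0.22716811  -1.21939132] [-6.38966617  2.70105698 18.12641959] 0.023520390445296777
white 320 (array([ 481.3, -190.4]), array([157.5,  80.6]), 1.0) [ 406. -227.   29.] [ 455. -182.   34.] [ 551. -152.   41.]
```

View pics/side6.png

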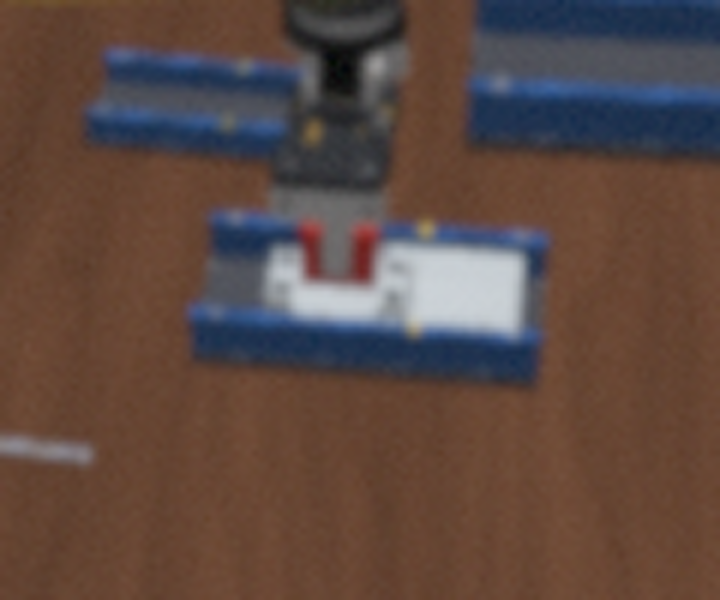

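```bash
python3 - <<'E'
from look import *
for k,x in(("3",468),("5",497),("6",522)):
    c=dict(np.load(f"side{k}.npz"));P,ok,red,blue,yel,white,reg=ana("side",c)
    m=white&reg((x-28)/1e3,(x+28)/1e3,-.172,-.152)&(P[...,2]>.025);print(k,m.sum(),np.median(P[m][:,2])*1000)
m=white&reg(.41,.45,-.22,-.15)&(P[...,2]>.025);print(np.median(P[m][:,2])*1000)
E
python3 -m jog '0 0 -0.3 0 0 0 1; 0 0 -0.3 0 0 0 1; 0 0 -0.3 0 0 0 1; 0 0 -0.3 0 0 0 1'
```

```text
3 45 53.217047218587496
5 47 52.529567657070245
6 53 38.058904432744946
32.9212321846081
time_s: 15.17
ee_pos: [0.5221, -0.1856, 0.0496]
eef_rot: [-1.573, -0.004, -0.021]
force: [-3.9, 1.4, 7.9]
grip_width: 0.0237
```

The cover top has dropped about 14.5 mm from landing height (14 expected), so it is on the stops. I'll restore a firm push and hand in.

```bash
python3 -m jog '0 0 -0.8 0 0 0 1; 0 0 -1.5 0 0 0 1; 0 0 -1.5 0 0 0 1; 0 0 -1.5 0 0 0 1; 0 0 -1.5 0 0 0 1; 0 0 -1.5 0 0 0 1'; python3 -c "
from station import *
o=get_obs();print(o['ee_pos'],o['force'],o['grip_width'])
print(hand_in())"
```

```text
time_s: 15.67
ee_pos: [0.5226, -0.1858, 0.0495]
eef_rot: [-1.574, -0.006, -0.021]
force: [-6.2, 1.7, 18.2]
grip_width: 0.0237
[ 0.52259106 -0.18584195  0.04945313] [-6.23805494  1.71116639 18.17897358] 0.023681693988842133
the job is handed in; nothing more can be done
None
```

The jig cover is on the pin and pressed fully down, and I handed the job in at about 15.7 s with the gripper still holding the handle. `hand_in()` gives no verdict, so the result rests on my own checks.

I gripped the cover by its red handle and set it on the landing about 52–54 mm before the fixture origin, close to the yellow marks. Then I slid it along the channel without lifting it. It dropped over the pin at about x = 520–521 mm (world), and I pressed it down to the stops.

- **Height:** the TCP stopped at 49.5 mm, which puts the handle at about 62 mm above the bench. Pressing harder did not lower it further.
- **Drop:** the side camera showed the cover's top about 14.5 mm lower than on the landing, where 14 mm was expected.
- **Push and grip:** 18 N down at the wrist, fingers closed on the handle at 24 mm, tool tilt under 0.4°.
- **Position:** about 2 mm along and 1 mm across from the fixture origin.

- **Push fades:** the push fell from 18 N to about 8 N after a smaller hold command, so I restored it just before handing in.
- **Side force:** about 6 N of sideways load remained on the pin.
- **Not checked directly:** I inferred the pad travel from the height. I kept the arm clear of the oil bottle, drill chuck and screwdriver, but did not check them again at the end.

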